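# Set the lamp controller four clicks up

### The job

On the black lamp controller, turn the dial exactly four clicks clockwise (seen from above) by pushing its orange finger peg gently with a fingertip; never go past the fourth click, do not turn it back below the starting click, and do not pinch the peg. Then press the green button fully down to apply the setting, and let it spring back up. Do not press the button before the dial is set, and leave the vial, bottle, dishes and other things on the bench where they stand.

Things in the scene. Friction and masses are not known exactly. Their poses are not given: they have to be found in the camera images.
- controller: black lamp controller box fixed to the bench, 190 mm (its x) by 300 mm (its y), lid 80 mm above the bench; origin under its centre. The dial and the green button sit on the lid 65 mm either side of the middle along its y; which side is which varies
- dial_center (a point): point on the dial's upright axis at the height of the disc's upper face (96 mm above the bench). The dial is a flat dark grey disc of 88 mm diameter over an aluminium ring of 112 mm diameter whose upper face is 10 mm lower, with 15 black ticks, one for each click (24 degrees apart)
- peg_top (a point): centre of the upper end of the orange finger peg, which stands upright on the disc, 12 mm diameter, 24 mm tall, its axis 32 mm from the dial's axis; a white line on the disc runs along the radius through it. The peg starts at any direction round the dial
- dial (a joint): dial angle in rad, 0 at the start click, growing clockwise seen from above; one click is 0.4189 rad (24 degrees), four clicks 1.6755 rad. Between clicks the dial resists, most at a quarter click (about 2 to 5 N at the peg), and once a little past half-way it is drawn on by itself into the next click; it rests within about 2 degrees of a click. Stops at -1.3 and 3.8 rad
- apply_top (a point): centre of the upper face of the green push button, 32 mm diameter, in a grey housing on the lid; it is pressed straight down
- apply (a joint): button travel in m: 0 up, 0.006 fully down (spring, 5 N fully down)
- vial: small glass sample vial with blue cap standing on the controller's lid, 24 mm diameter, 50 mm tall; origin under its centre; bystander, leave alone
- reagent: amber bottle with white cap on the bench, 60 mm diameter, 130 mm tall; origin under its centre; bystander
- dish: clear round culture dish with pink filling on the bench, 90 mm diameter, 15 mm tall; origin under its centre; bystander
- slide_box: open blue slide box on the bench, 80 x 100 mm, 35 mm tall; origin under its centre; bystander
- pipette: white hand pipette lying on the bench, 240 mm long along its x axis (from -125 to +115 mm), 24 mm wide, 36 mm tall; origin at its underside; bystander
- beaker: clear beaker on the bench, 64 mm rim diameter, 80 mm tall; origin under its centre; bystander

How it is judged:
By the outcome, as a careful person would: the job done as asked, in the order asked, and still so for the second after the job is handed in, with the robot touching nothing.
It also fails if it takes over 56 s, if anything falls off the work surface, if the arm or the gripper's body presses on something with over 40 N, if the wrist force passes 120 N, or if a joint passes its speed limit or range.

### The arm

A 6-joint arm with a two-finger parallel gripper is mounted at the origin on the work surface. World frame = base frame: x ahead of the robot, y to its left, z up, the work surface at z = 0. Lengths are in m, angles in rad, forces in N, time in s.
With the tool pointing down it reaches from about 0.425 to 0.95 m from the base axis. Payload 3.5 kg.
Tool frame: the origin (TCP) lies between the finger pads; the fingertips stand 25 mm ahead of it and the grasp point (between the pads) lies 6 mm ahead of it (ctrl.finger_overhang is the distance from the TCP to the fingertips, in m); x points along the fingers, y is the direction in which the jaws open and shut, and the axes are right-handed (so a half turn about x gives the same grasp; the last joint's range is limited). The gripper opens to 85 mm and grips with 20 to 120 N. Pads are 22 mm wide; open, the fingers measure 114 mm over their backs; the gripper's body (76 mm by 85 mm) begins 54 mm behind the grasp point. The pads swing forward as they close: fully open they stand 13 mm farther back than shut.
Start: joints at [1.144, 0.286, 1.577, -0, 1.279, -0.15], TCP at [0.184, 0.649, 0.256] pointing down, gripper open.
Joint ranges: [-2.77, 2.77], [-0.9, 2.22], [0.21, 2.48], [-1.53, 4.67], [0.24, 2.81], [-2.84, 2.84]. Speed limits (rad/s): [2.79, 2.79, 3.14, 3.14, 3.14, 3.14].

### API

Orientations are given as a unit quaternion [x, y, z, w].
In Python, from plant import ctrl gives the robot as it stands.
- The arm moves only by the tool play_rows, never from a script. Its argument "targets" is a list of rows, each an object with "delta_pos": the shift along the world's x, y, z normalised to -1 to 1, where 1 is 1000 mm, a list of three; "delta_rot": the turn, a rotation vector about the world's x, y, z normalised to -1 to 1, where 1 is pi rad, a list of three; "claw": the finger opening in mm, from 0 to 85.4. In form: [{"delta_pos": [tx, ty, tz], "delta_rot": [wx, wy, wz], "claw": claw}, ...]. A call has 1 to 20 rows; each row is the pose to reach, as a shift and turn from the pose measured when the call began, turning the shorter way round; what a row does not reach only later rows make up. A row lasts 1/12 s, in which the tool goes at most 41.7 mm and 7.16 degrees, less where a joint would pass 70% of its speed; a pose out of reach is approached as far as the arm can. A call with a number of a shift or a turn outside -1 to 1 is refused whole. A call with a gripper value outside its range is refused whole. The fingers move at their own pace and stop on an object; "newtons" is the grip in N (left out, the last holds). Time passes only in rows, so rows that repeat a pose let the fingers close. It gives the time, the measured TCP pose, the force and the opening at its end, in the units of the state.
- ctrl.get_state(): the state, without advancing time (a new reading comes with each control period).
- ctrl.read_camera(name): name is "scene" or "side" or "wrist"; returns the picture (480x640x3 uint8, blue, green, red); there is no depth.
- ctrl.calibration(name): a dict with "fx", "fy", "cx", "cy" (pixels), "camera_from_world" (4x4, takes a point from world to camera coordinates). Camera axes: x right, y down, z forward; pixel columns grow to the right and rows downward; lengths in m; the calibration is good to about 2 mm. A picture is of the moment at which its call begins: read the wrist's pose just before it. calibration takes no time and is no camera call; for the wrist camera it gives the pose at the moment of the call.
- ctrl.sign_off(): hands the job in, once; it reports no verdict.
The state is a dict: "time": time; "qpos": joint angles; "dq": joint speeds; "joint_efforts": joint torques, N m; "eef_pos": TCP position; "tcp_rot": TCP orientation; "contact_force": force on the tool from outside, world axes, zero at the start; "wrist_torque": the same for the moment, N m; "opening": opening from 0.0 (shut) to 1.0 (fully open).
Only numpy, scipy, OpenCV 4.12 (cv2) and the standard library are available. Lean on these libraries where they do the work, as an engineer would, in place of code of your own. Each camera call takes 0.05 s, during which the arm holds its last target. There are 200 camera calls.

## Working session

There is one attempt and no reset: what is moved stays moved. The work goes in short steps, Python scripts to look and compute and a tool call to move; the robot and the scene stay as the last step left them, time stands still between calls to the robot, and variables do not carry over. Pictures are saved under pics/ and viewed, about 8 in all and at most 12, crops included, and the job is handed in when it is done.

Besides the shell and the picture viewer there is one more tool, called by a JSON object that holds its "method" and its "body", one argument or row to a line. play_rows: Moves the arm, as the interface text tells. Its arguments: {"type":"object","properties":{"targets":{"type":"array"},"newtons":{"type":"number"}},"required":["targets"]}

```bash
mkdir -p pics; cat > h.py <<'E'
import numpy as np, cv2
from plant import ctrl
def ray(c,u,v):
    M=np.array(c["camera_from_world"]);R=M[:3,:3];o=-R.T@M[:3,3]
    return o,R.T@np.array([(u-c["cx"])/c["fx"],(v-c["cy"])/c["fy"],1])
def onz(c,u,v,z):
    o,d=ray(c,u,v);return o+d*(z-o[2])/d[2]
def proj(c,p):
    M=np.array(c["camera_from_world"]);q=M[:3,:3]@np.array(p)+M[:3,3]
    return np.array([c["fx"]*q[0]/q[2]+c["cx"],c["fy"]*q[1]/q[2]+c["cy"]])
def blobs(im,lo,hi,amin=30):
    m=cv2.inRange(cv2.cvtColor(im,cv2.COLOR_BGR2HSV),lo,hi)
    n,l,s,c=cv2.connectedComponentsWithStats(m)
    return [(s[i],c[i].round(1)) for i in range(1,n) if s[i][4]>=amin],m
E
python3 - <<'E'
from h import *
print(ctrl.get_state())
for n in("scene","side","wrist"):
    c=ctrl.calibration(n);im=ctrl.read_camera(n);cv2.imwrite(f"pics/{n}0.png",im)
    print(n,c["fx"],np.array(c["camera_from_world"]).round(3).tolist())
    print("orange",blobs(im,(5,150,120),(20,255,255))[0]);print("green",blobs(im,(45,100,60),(85,255,255))[0])
E
```

```text
{'time': 0.0, 'qpos': array([ 1.14400248e+00,  2.87221140e-01,  1.57816477e+00, -1.72420135e-05,
        1.27859314e+00, -1.49995140e-01]), 'dq': array([ 1.71543195e-03,  2.90711063e-04,  3.08521329e-04, -2.80700902e-04,
        7.69263216e-05,  1.18216280e-03]), 'joint_efforts': array([ 1.92110841e-03, -4.05957055e+01, -2.92636818e+01, -6.15875069e-05,
        5.45673989e-03, -3.39186194e-06]), 'eef_pos': array([0.18418649, 0.64876911, 0.25491673]), 'tcp_rot': array([ 0.09673865,  0.7005796 , -0.09835972,  0.70011086]), 'contact_force': array([ 0.77449665, -0.13645632, -1.30399418]), 'wrist_torque': array([-0.03722888,  0.00988404,  0.03818555]), 'opening': 1.0013452634721427}
scene 443.1523356156029 [[0.618, 0.786, 0.019, -0.399], [0.545, -0.411, -0.731, -0.246], [-0.566, 0.462, -0.682, 1.216], [0.0, 0.0, 0.0, 1.0]]
orange []
green [(array([213, 280,  19,  14, 206], dtype=int32), array([221.7, 286.4]))]
side 481.151193662631 [[-0.77, -0.638, 0.009, 0.455], [-0.477, 0.567, -0.672, 0.343], [0.423, -0.522, -0.741, 0.81], [0.0, 0.0, 0.0, 1.0]]
orange [(array([277, 292,  12,  13,  51], dtype=int32), array([283.1, 297.6]))]
green [(array([354, 193,  13,  12, 136], dtype=int32), array([360. , 198.3]))]
wrist 403.3561064119526 [[0.274, 0.962, -0.002, -0.674], [0.919, -0.261, 0.295, -0.037], [0.283, -0.083, -0.956, 0.381], [0.0, 0.0, 0.0, 1.0]]
orange []
green []
```

View pics/scene0.png

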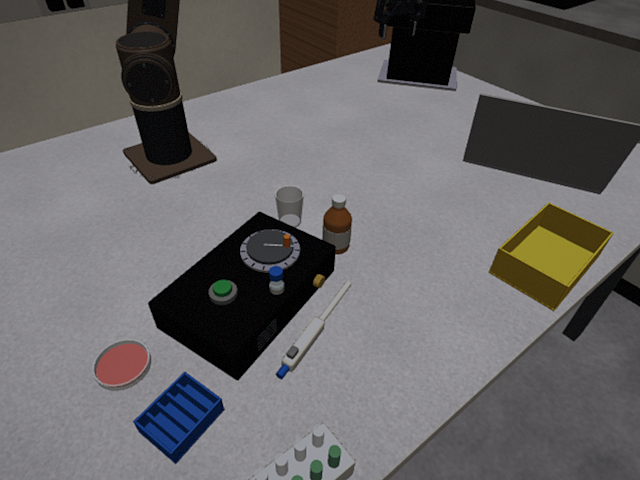

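View pics/side0.png

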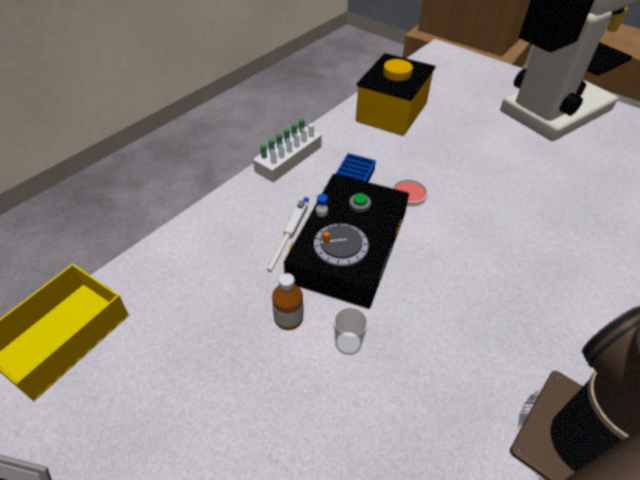

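The scene view shows the peg at about (287,240), the dial at (270,250), the button at (222,288) and the vial at (276,280). In the side view the peg is at (326,237), the dial at (341,244), the button at (360,200) and the vial at (322,205).

```bash
python3 - <<'E'
from h import *
roi={"scene":(230,220,315,285),"side":(300,215,380,275)}
G={"scene":(221.7,286.4),"side":(360,198.3)}
for n in("scene","side"):
    c=ctrl.calibration(n);im=cv2.imread(f"pics/{n}0.png");x0,y0,x1,y1=roi[n]
    s=im[y0:y1,x0:x1]
    b,m=blobs(s,(3,120,70),(22,255,255),8)
    for st,ce in b: 
        print(n,"peg blob",st[:4]+[x0,y0,0,0],ce+[x0,y0], "base@.096/top@.120 from centroid z=.110", onz(c,*(ce+[x0,y0]),.110).round(4))
    print("button",onz(c,*G[n],.1).round(3))
    hsv=cv2.cvtColor(s,cv2.COLOR_BGR2HSV)
    # ring: bright low sat
    m=cv2.inRange(hsv,(0,0,95),(180,70,255));k=cv2.morphologyEx(m,cv2.MORPH_CLOSE,np.ones((3,3)))
    cs,_=cv2.findContours(k,cv2.RETR_EXTERNAL,cv2.CHAIN_APPROX_NONE)
    q=max(cs,key=lambda a:cv2.boundingRect(a)[2]*cv2.boundingRect(a)[3]).reshape(-1,2)+[x0,y0]
    w=np.array([onz(c,u,v,.086) for u,v in q])[:,:2].astype(np.float32)
    (cx,cy),r=cv2.minEnclosingCircle(w);print("ring min circ",cx,cy,r,len(q))
    h=cv2.convexHull(w).reshape(-1,2);A=np.c_[2*h,np.ones(len(h))];z=np.linalg.lstsq(A,(h**2).sum(1),rcond=None)[0]
    print("lsq",z[:2],np.sqrt(z[2]+z[0]**2+z[1]**2))
# triangulate
def tri(a,b):
    A=np.zeros((3,3));B=np.zeros(3)
    for n,p in(("scene",a),("side",b)):
        o,d=ray(ctrl.calibration(n),*p);d/=np.linalg.norm(d);P=np.eye(3)-np.outer(d,d);A+=P;B+=P@o
    return np.linalg.solve(A,B)
print("button tri",tri(G["scene"],G["side"]));print("vialcap",tri((276,272),(322,199)))
ims=[cv2.resize(cv2.imread(f"pics/{n}0.png")[a[1]-40:a[3]+40,a[0]-50:a[2]+20],(400,380),interpolation=cv2.INTER_CUBIC) for n,a in roi.items()]
cv2.imwrite("pics/z.png",np.hstack(ims))
E
```

```text
scene peg blob [283 234   7  14] [286.3 240.2] base@.096/top@.120 from centroid z=.110 [ 0.5714 -0.0135  0.11  ]
scene peg blob [313 278   2   7] [313.7 281.3] base@.096/top@.120 from centroid z=.110 [ 0.6816 -0.0359  0.11  ]
button [ 0.591 -0.16   0.1  ]
ring min circ 0.550592839717865 -0.037710096687078476 0.055487386882305145 192
lsq [ 0.55066182 -0.03781324] 0.054609048225267146
side peg blob [323 231   7  12] [325.8 236.6] base@.096/top@.120 from centroid z=.110 [ 0.5694 -0.0101  0.11  ]
button [ 0.589 -0.157  0.1  ]
ring min circ 0.5476400256156921 -0.03339976817369461 0.05694527551531792 227
lsq [ 0.5477303  -0.03325553] 0.05610225592237249
button tri [ 0.5898087  -0.15869475  0.09834117]
vialcap [ 0.63672797 -0.08053817  0.12321359]
```

View pics/z.png

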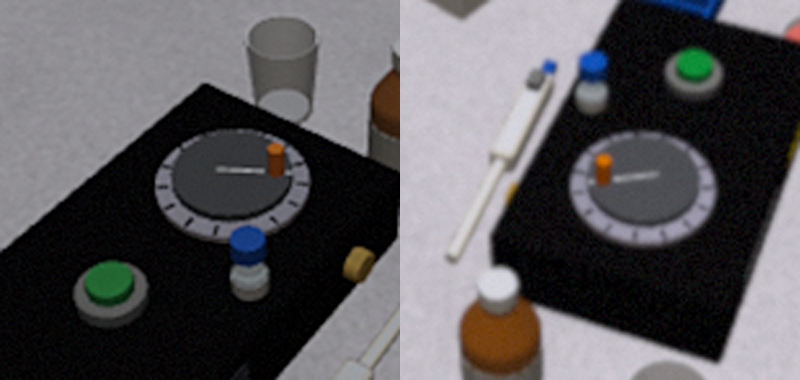

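```bash
python3 - <<'E'
from h import *
from scipy.spatial.transform import Rotation as R
s=ctrl.get_state();r=R.from_quat(s["tcp_rot"]);print(r.as_matrix().round(3),ctrl.finger_overhang)
for y in([1,0,0],[-1,0,0]):
    x=np.array([0,0,-1]);M=np.c_[x,y,np.cross(x,y)]
    print(y,((R.from_matrix(M)*r.inv()).as_rotvec()/np.pi).round(4))
print(np.array([.571,.016,.26])-s["eef_pos"])
E
```

```text
[[-0.001  0.273  0.962]
 [-0.002  0.962 -0.273]
 [-1.    -0.002 -0.   ]] 0.025
[1, 0, 0] [ 3.000e-04 -6.000e-04 -4.119e-01]
[-1, 0, 0] [6.000e-04 3.000e-04 5.881e-01]
[ 0.3867628  -0.63286875  0.00479114]
```

{"method": "play_rows", "body": {
  "targets": [
    {"delta_pos":[0.387,-0.633,0.0],"delta_rot":[0,0,-0.412],"claw":0},
    {"delta_pos":[0.387,-0.633,0.0],"delta_rot":[0,0,-0.412],"claw":0},
    {"delta_pos":[0.387,-0.633,0.0],"delta_rot":[0,0,-0.412],"claw":0},
    {"delta_pos":[0.387,-0.633,0.0],"delta_rot":[0,0,-0.412],"claw":0},
    {"delta_pos":[0.387,-0.633,0.0],"delta_rot":[0,0,-0.412],"claw":0},
    {"delta_pos":[0.387,-0.633,0.0],"delta_rot":[0,0,-0.412],"claw":0},
    {"delta_pos":[0.387,-0.633,0.0],"delta_rot":[0,0,-0.412],"claw":0},
    {"delta_pos":[0.387,-0.633,0.0],"delta_rot":[0,0,-0.412],"claw":0},
    {"delta_pos":[0.387,-0.633,0.0],"delta_rot":[0,0,-0.412],"claw":0},
    {"delta_pos":[0.387,-0.633,0.0],"delta_rot":[0,0,-0.412],"claw":0},
    {"delta_pos":[0.387,-0.633,0.0],"delta_rot":[0,0,-0.412],"claw":0},
    {"delta_pos":[0.387,-0.633,0.0],"delta_rot":[0,0,-0.412],"claw":0},
    {"delta_pos":[0.387,-0.633,0.0],"delta_rot":[0,0,-0.412],"claw":0},
    {"delta_pos":[0.387,-0.633,0.0],"delta_rot":[0,0,-0.412],"claw":0},
    {"delta_pos":[0.387,-0.633,0.0],"delta_rot":[0,0,-0.412],"claw":0},
    {"delta_pos":[0.387,-0.633,0.0],"delta_rot":[0,0,-0.412],"claw":0},
    {"delta_pos":[0.387,-0.633,0.0],"delta_rot":[0,0,-0.412],"claw":0},
    {"delta_pos":[0.387,-0.633,0.0],"delta_rot":[0,0,-0.412],"claw":0},
    {"delta_pos":[0.387,-0.633,0.0],"delta_rot":[0,0,-0.412],"claw":0},
    {"delta_pos":[0.387,-0.633,0.0],"delta_rot":[0,0,-0.412],"claw":0}
  ],
  "newtons": 30
}}

```text
time: 1.82
eef_pos: [0.5715, 0.0143, 0.2546]
tcp_rot: [-0.5, -0.5, 0.502, -0.498]
contact_force: [0.6, 1.1, -0.4]
opening: 0.003
```

```bash
python3 - <<'E'
from h import *
s=ctrl.get_state();print(s["eef_pos"],s["qpos"])
c=ctrl.calibration("wrist");im=ctrl.read_camera("wrist");cv2.imwrite("pics/w1.png",im)
for nm,lo,hi in(("or",(3,120,60),(22,255,255)),("gr",(45,100,50),(85,255,255))):
  for st,ce in blobs(im,lo,hi,60)[0]:print(nm,st,ce,onz(c,*ce,.12).round(4),onz(c,*ce,.1).round(4))
E
```

```text
[0.57151337 0.01433571 0.25457057] [-1.52454935e-01  6.31468401e-02  1.83493019e+00  2.93186981e-04
  1.24680353e+00 -1.48963805e-01]
or [ 242    0   87   94 3860] [290.1  54.3] [0.5547 0.1233 0.12  ] [0.5533 0.1259 0.1   ]
or [395 198  18  28 300] [403.6 211. ] [0.6252 0.0308 0.12  ] [0.6294 0.0261 0.1   ]
or [310 252  16  25 348] [317.3 264.4] [ 0.5696 -0.0056  0.12  ] [ 0.5695 -0.0132  0.1   ]
```

View pics/w1.png

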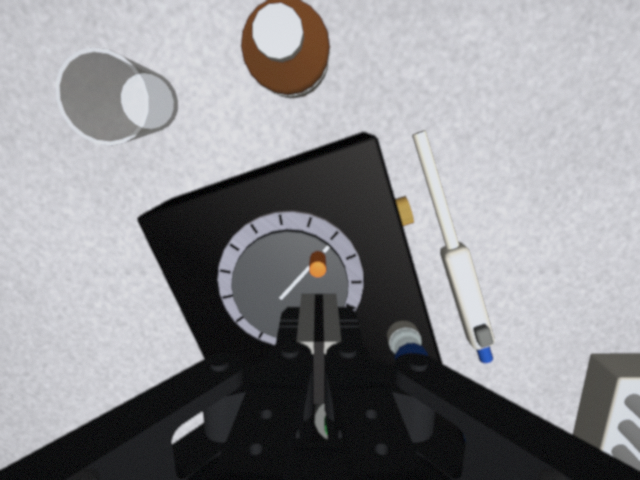

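Wrist view: peg top at about (317,269), fingertips at about (318,295) and just behind the peg on its counter-clockwise side. The measurements agree to about 3 mm. Next I lower the fingers behind the peg.

{"method": "play_rows", "body": {
  "targets": [
    {"delta_pos":[0,0.003,-0.03],"delta_rot":[0,0,0],"claw":0},
    {"delta_pos":[0,0.003,-0.06],"delta_rot":[0,0,0],"claw":0},
    {"delta_pos":[0,0.003,-0.085],"delta_rot":[0,0,0],"claw":0},
    {"delta_pos":[0,0.003,-0.105],"delta_rot":[0,0,0],"claw":0},
    {"delta_pos":[0,0.003,-0.115],"delta_rot":[0,0,0],"claw":0},
    {"delta_pos":[0,0.003,-0.12],"delta_rot":[0,0,0],"claw":0},
    {"delta_pos":[0,0.003,-0.124],"delta_rot":[0,0,0],"claw":0},
    {"delta_pos":[0,0.003,-0.124],"delta_rot":[0,0,0],"claw":0}
  ]
}}

```text
time: 2.53
eef_pos: [0.5711, 0.0192, 0.131]
tcp_rot: [0.5, 0.501, -0.501, 0.499]
contact_force: [-0.0, -0.2, 0.1]
opening: -0.001
```

```bash
python3 - <<'E'
from h import *
print(ctrl.get_state()["eef_pos"],ctrl.get_state()["contact_force"])
a=cv2.resize(ctrl.read_camera("scene")[190:310,200:330],(400,370),interpolation=cv2.INTER_CUBIC)
b=cv2.resize(ctrl.read_camera("side")[180:300,280:410],(400,370),interpolation=cv2.INTER_CUBIC)
cv2.imwrite("pics/c2.png",np.hstack([a,b]))
E
```

```text
[0.57110214 0.01915661 0.13101561] [-0.01624921 -0.23441037  0.08327146]
```

View pics/c2.png

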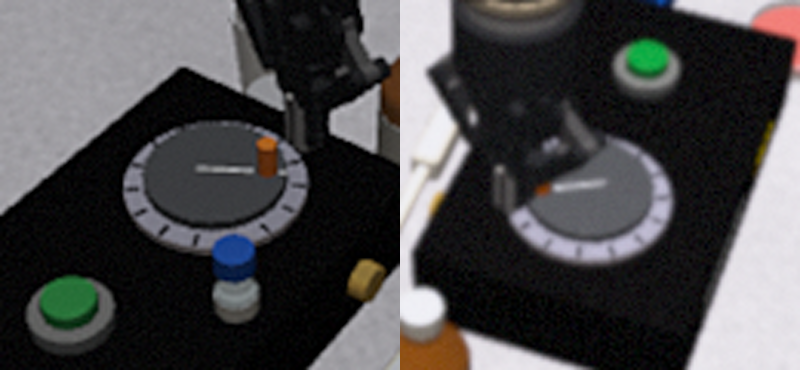

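{"method": "play_rows", "body": {
  "targets": [
    {"delta_pos":[0,-0.005,0],"delta_rot":[0,0,0],"claw":0},
    {"delta_pos":[0,-0.009,0],"delta_rot":[0,0,0],"claw":0},
    {"delta_pos":[0,-0.011,0],"delta_rot":[0,0,0],"claw":0},
    {"delta_pos":[0,-0.0125,0],"delta_rot":[0,0,0],"claw":0},
    {"delta_pos":[0,-0.014,0],"delta_rot":[0,0,0],"claw":0},
    {"delta_pos":[0,-0.0155,0],"delta_rot":[0,0,0],"claw":0},
    {"delta_pos":[0,-0.017,0],"delta_rot":[0,0,0],"claw":0},
    {"delta_pos":[0,-0.0185,0],"delta_rot":[0,0,0],"claw":0},
    {"delta_pos":[0,-0.02,0],"delta_rot":[0,0,0],"claw":0},
    {"delta_pos":[0,-0.0215,0],"delta_rot":[0,0,0],"claw":0},
    {"delta_pos":[0,-0.023,0],"delta_rot":[0,0,0],"claw":0},
    {"delta_pos":[0,-0.0245,0],"delta_rot":[0,0,0],"claw":0},
    {"delta_pos":[0,-0.026,0],"delta_rot":[0,0,0],"claw":0},
    {"delta_pos":[0,-0.0275,0],"delta_rot":[0,0,0],"claw":0},
    {"delta_pos":[0,-0.029,0],"delta_rot":[0,0,0],"claw":0},
    {"delta_pos":[0,-0.0305,0],"delta_rot":[0,0,0],"claw":0},
    {"delta_pos":[0,-0.032,0],"delta_rot":[0,0,0],"claw":0},
    {"delta_pos":[0,-0.033,0],"delta_rot":[0,0,0],"claw":0},
    {"delta_pos":[0,-0.034,0],"delta_rot":[0,0,0],"claw":0},
    {"delta_pos":[0,-0.034,0],"delta_rot":[0,0,0],"claw":0}
  ]
}}

```text
time: 4.3
eef_pos: [0.5716, -0.0158, 0.1319]
tcp_rot: [-0.5, -0.5, 0.501, -0.499]
contact_force: [-0.3, -0.2, -0.1]
opening: -0.003
```

```bash
cat >> h.py <<'E'
def pegs(tag):
    print(ctrl.get_state()["eef_pos"].round(4),ctrl.get_state()["contact_force"].round(2))
    C=np.array([.549,-.0355]);out=[]
    for n,(x0,y0,x1,y1) in {"scene":(230,215,305,275),"side":(305,205,385,275)}.items():
        c=ctrl.calibration(n);im=ctrl.read_camera(n)
        for st,ce in blobs(im[y0:y1,x0:x1],(3,120,60),(22,255,255),8)[0]:
            p=onz(c,*(ce+[x0,y0]),.109)[:2];d=p-C;print(n,st[4],p.round(4),"r",np.hypot(*d).round(4),"th",np.degrees(np.arctan2(d[1],d[0])).round(1))
        q=proj(c,[.549,-.0355,.096]).astype(int)
        out.append(cv2.resize(im[q[1]-55:q[1]+56,q[0]-60:q[0]+60],(400,370),interpolation=cv2.INTER_CUBIC))
    cv2.imwrite(f"pics/{tag}.png",np.hstack(out))
E
python3 -c "from h import *;pegs('p1')"
```

```text
[ 0.5716 -0.0158  0.1319] [-0.3  -0.18 -0.07]
scene 80 [ 0.5814 -0.036 ] r 0.0324 th -0.9
```

View pics/p1.png

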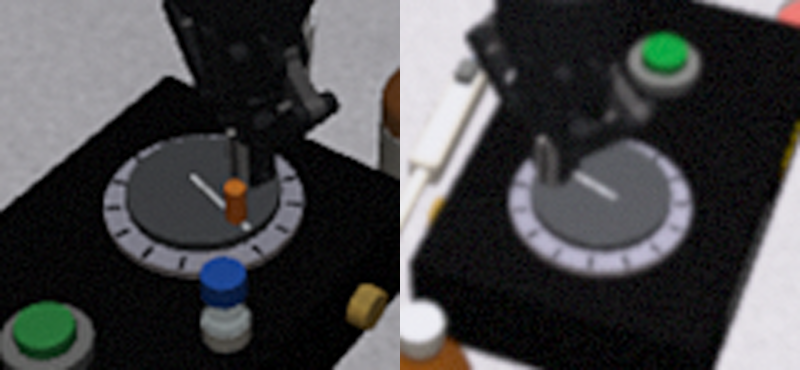

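Exactly two clicks: the peg is at about -1°, having started at about 47°, and the fingers are carrying no load. Next come clicks three and four.

{"method": "play_rows", "body": {
  "targets": [
    {"delta_pos":[0,-0.0015,0],"delta_rot":[0,0,0],"claw":0},
    {"delta_pos":[0,-0.003,0],"delta_rot":[0,0,0],"claw":0},
    {"delta_pos":[0,-0.0045,0],"delta_rot":[0,0,0],"claw":0},
    {"delta_pos":[0,-0.006,0],"delta_rot":[0,0,0],"claw":0},
    {"delta_pos":[0,-0.0075,0],"delta_rot":[0,0,0],"claw":0},
    {"delta_pos":[0,-0.009,0],"delta_rot":[0,0,0],"claw":0},
    {"delta_pos":[0,-0.0105,0],"delta_rot":[0,0,0],"claw":0},
    {"delta_pos":[0,-0.012,0],"delta_rot":[0,0,0],"claw":0},
    {"delta_pos":[0,-0.0135,0],"delta_rot":[0,0,0],"claw":0},
    {"delta_pos":[0,-0.015,0],"delta_rot":[0,0,0],"claw":0},
    {"delta_pos":[0,-0.0165,0],"delta_rot":[0,0,0],"claw":0},
    {"delta_pos":[0,-0.018,0],"delta_rot":[0,0,0],"claw":0},
    {"delta_pos":[0,-0.019,0],"delta_rot":[0,0,0],"claw":0},
    {"delta_pos":[0,-0.02,0],"delta_rot":[0,0,0],"claw":0},
    {"delta_pos":[0,-0.021,0],"delta_rot":[0,0,0],"claw":0},
    {"delta_pos":[0,-0.022,0],"delta_rot":[0,0,0],"claw":0},
    {"delta_pos":[0,-0.023,0],"delta_rot":[0,0,0],"claw":0},
    {"delta_pos":[0,-0.0235,0],"delta_rot":[0,0,0],"claw":0},
    {"delta_pos":[0,-0.0235,0],"delta_rot":[0,0,0],"claw":0}
  ]
}}

```text
time: 5.98
eef_pos: [0.5721, -0.0395, 0.1322]
tcp_rot: [-0.5, -0.5, 0.501, -0.5]
contact_force: [0.4, 0.1, -0.3]
opening: -0.0
```

```bash
python3 -c "from h import *;pegs('p2')"
```

```text
[ 0.5721 -0.0395  0.1322] [ 0.35  0.1  -0.31]
scene 83 [ 0.5708 -0.0599] r 0.0327 th -48.2
```

View pics/p2.png

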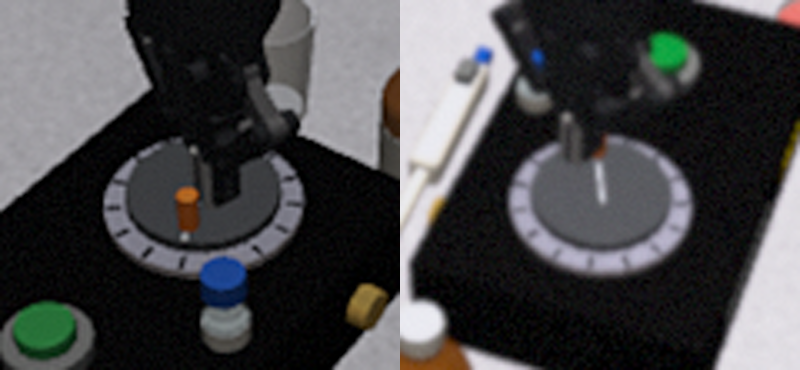

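The peg is at -48°, which is four clicks, with no load on the fingers. I back off, lift and go above the button.

{"method": "play_rows", "body": {
  "targets": [
    {"delta_pos":[0,0.006,0],"delta_rot":[0,0,0],"claw":0},
    {"delta_pos":[0,0.008,0.01],"delta_rot":[0,0,0],"claw":0},
    {"delta_pos":[0,0.008,0.04],"delta_rot":[0,0,0],"claw":0},
    {"delta_pos":[0,0.008,0.065],"delta_rot":[0,0,0],"claw":0},
    {"delta_pos":[0.002,-0.005,0.07],"delta_rot":[0,0,0],"claw":0},
    {"delta_pos":[0.007,-0.04,0.07],"delta_rot":[0,0,0],"claw":0},
    {"delta_pos":[0.013,-0.08,0.07],"delta_rot":[0,0,0],"claw":0},
    {"delta_pos":[0.018,-0.119,0.07],"delta_rot":[0,0,0],"claw":0},
    {"delta_pos":[0.018,-0.119,0.05],"delta_rot":[0,0,0],"claw":0},
    {"delta_pos":[0.018,-0.119,0.03],"delta_rot":[0,0,0],"claw":0},
    {"delta_pos":[0.018,-0.119,0.018],"delta_rot":[0,0,0],"claw":0},
    {"delta_pos":[0.018,-0.119,0.013],"delta_rot":[0,0,0],"claw":0},
    {"delta_pos":[0.018,-0.119,0.013],"delta_rot":[0,0,0],"claw":0}
  ]
}}

```text
time: 7.17
eef_pos: [0.5888, -0.1576, 0.1431]
tcp_rot: [0.5, 0.501, -0.501, 0.498]
contact_force: [-0.4, -0.2, -0.2]
opening: -0.004
```

```bash
python3 -c "
from h import *
pegs('p3')
b=[]
for n in('scene','side'):
    c=ctrl.calibration(n);im=ctrl.read_camera(n);q=proj(c,[.59,-.1585,.1]).astype(int)
    b.append(cv2.resize(im[q[1]-45:q[1]+45,q[0]-48:q[0]+48],(400,370),interpolation=cv2.INTER_CUBIC))
cv2.imwrite('pics/b3.png',np.hstack(b))"
```

```text
[ 0.5888 -0.1576  0.1431] [-0.41 -0.22 -0.24]
scene 79 [ 0.571  -0.0605] r 0.0333 th -48.6
side 68 [ 0.5714 -0.06  ] r 0.0332 th -47.6
```

View pics/b3.png

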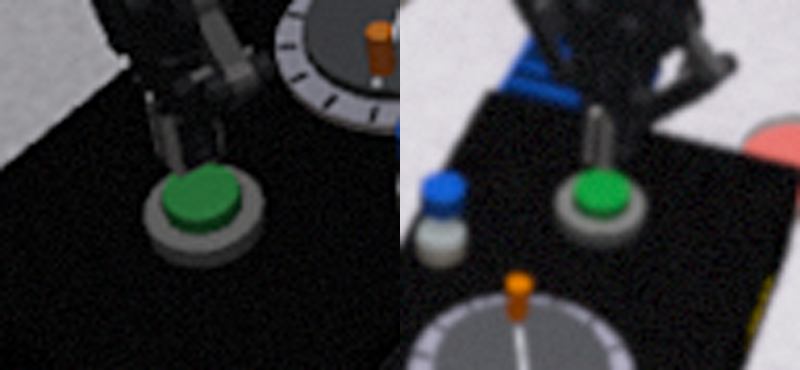

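Both cameras put the dial at -48°, and the closed fingers are about 18 mm above the button. I press slowly.

{"method": "play_rows", "body": {
  "targets": [
    {"delta_pos":[0.001,-0.001,-0.008],"delta_rot":[0,0,0],"claw":0},
    {"delta_pos":[0.001,-0.001,-0.014],"delta_rot":[0,0,0],"claw":0},
    {"delta_pos":[0.001,-0.001,-0.016],"delta_rot":[0,0,0],"claw":0},
    {"delta_pos":[0.001,-0.001,-0.018],"delta_rot":[0,0,0],"claw":0},
    {"delta_pos":[0.001,-0.001,-0.019],"delta_rot":[0,0,0],"claw":0},
    {"delta_pos":[0.001,-0.001,-0.02],"delta_rot":[0,0,0],"claw":0},
    {"delta_pos":[0.001,-0.001,-0.02],"delta_rot":[0,0,0],"claw":0}
  ]
}}

```text
time: 7.95
eef_pos: [0.5916, -0.1591, 0.1267]
tcp_rot: [0.5, 0.499, -0.5, 0.5]
contact_force: [-1.3, 0.8, 1.9]
opening: 0.002
```

{"method": "play_rows", "body": {
  "targets": [
    {"delta_pos":[0,0,-0.001],"delta_rot":[0,0,0],"claw":0},
    {"delta_pos":[0,0,-0.002],"delta_rot":[0,0,0],"claw":0},
    {"delta_pos":[0,0,-0.003],"delta_rot":[0,0,0],"claw":0},
    {"delta_pos":[0,0,-0.004],"delta_rot":[0,0,0],"claw":0},
    {"delta_pos":[0,0,-0.004],"delta_rot":[0,0,0],"claw":0}
  ]
}}

```text
time: 8.37
eef_pos: [0.5918, -0.1591, 0.1229]
tcp_rot: [0.5, 0.499, -0.5, 0.5]
contact_force: [-1.1, 0.5, 3.7]
opening: -0.001
```

{"method": "play_rows", "body": {
  "targets": [
    {"delta_pos":[0,0,-0.001],"delta_rot":[0,0,0],"claw":0},
    {"delta_pos":[0,0,-0.002],"delta_rot":[0,0,0],"claw":0},
    {"delta_pos":[0,0,-0.003],"delta_rot":[0,0,0],"claw":0},
    {"delta_pos":[0,0,-0.004],"delta_rot":[0,0,0],"claw":0},
    {"delta_pos":[0,0,-0.004],"delta_rot":[0,0,0],"claw":0}
  ]
}}

```text
time: 8.78
eef_pos: [0.592, -0.1592, 0.1209]
tcp_rot: [0.5, 0.499, -0.5, 0.5]
contact_force: [-6.1, 1.7, 11.5]
opening: -0.003
```

{"method": "play_rows", "body": {
  "targets": [
    {"delta_pos":[0,0,-0.003],"delta_rot":[0,0,0],"claw":0},
    {"delta_pos":[0,0,-0.005],"delta_rot":[0,0,0],"claw":0},
    {"delta_pos":[0,0,-0.005],"delta_rot":[0,0,0],"claw":0}
  ]
}}

```text
time: 9.03
eef_pos: [0.5922, -0.1593, 0.1207]
tcp_rot: [-0.5, -0.5, 0.5, -0.5]
contact_force: [-10.8, 3.6, 21.7]
opening: 0.004
```

```bash
python3 -c "
from h import *
pegs('p4')
b=[]
for n in('scene','side'):
    c=ctrl.calibration(n);im=ctrl.read_camera(n);q=proj(c,[.59,-.1585,.1]).astype(int)
    b.append(cv2.resize(im[q[1]-30:q[1]+30,q[0]-32:q[0]+32],(400,370),interpolation=cv2.INTER_CUBIC))
cv2.imwrite('pics/b4.png',np.hstack(b))"
```

```text
[ 0.5922 -0.1593  0.1207] [-10.84   3.59  21.68]
scene 79 [ 0.571  -0.0605] r 0.0333 th -48.6
side 69 [ 0.5714 -0.06  ] r 0.0332 th -47.6
```

View pics/b4.png

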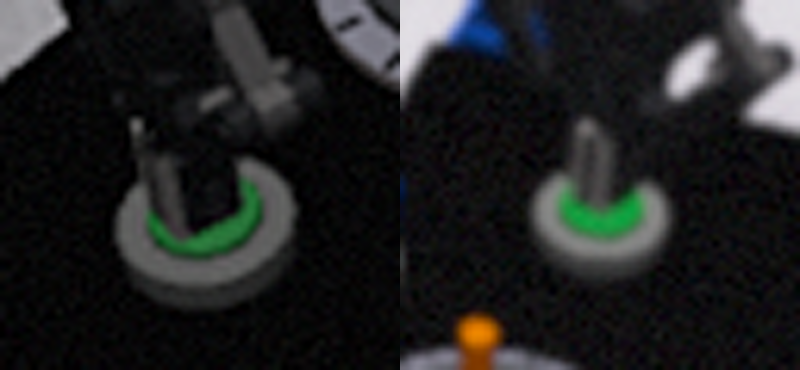

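The button is flush with its housing, with the fingertips wholly on it, and the travel stopped dead at 22 N. So it is fully down. Next I release straight up.

{"method": "play_rows", "body": {
  "targets": [
    {"delta_pos":[0,0,0.004],"delta_rot":[0,0,0],"claw":0},
    {"delta_pos":[0,0,0.012],"delta_rot":[0,0,0],"claw":0},
    {"delta_pos":[0,0,0.03],"delta_rot":[0,0,0],"claw":0},
    {"delta_pos":[0,0,0.06],"delta_rot":[0,0,0],"claw":0},
    {"delta_pos":[0,0,0.1],"delta_rot":[0,0,0],"claw":0},
    {"delta_pos":[0,0,0.13],"delta_rot":[0,0,0],"claw":0},
    {"delta_pos":[0,0,0.13],"delta_rot":[0,0,0],"claw":0},
    {"delta_pos":[0,0,0.13],"delta_rot":[0,0,0],"claw":0}
  ]
}}

```text
time: 9.9
eef_pos: [0.5935, -0.1599, 0.2532]
tcp_rot: [0.5, 0.498, -0.5, 0.502]
contact_force: [1.3, 0.9, -0.3]
opening: -0.0
```

```bash
python3 -c "
from h import *
pegs('p5')
im=ctrl.read_camera('scene');cv2.imwrite('pics/s5.png',im)
print(blobs(im,(45,100,60),(85,255,255))[0]);print(blobs(ctrl.read_camera('side'),(45,100,60),(85,255,255))[0])"
```

```text
[ 0.5935 -0.1599  0.2532] [ 1.28  0.85 -0.31]
scene 79 [ 0.571  -0.0605] r 0.0333 th -48.6
side 68 [ 0.5716 -0.0599] r 0.0332 th -47.2
[(array([213, 280,  19,  14, 209], dtype=int32), array([221.7, 286.3]))]
[(array([354, 193,  13,  12, 137], dtype=int32), array([360. , 198.3]))]
```

View pics/s5.png

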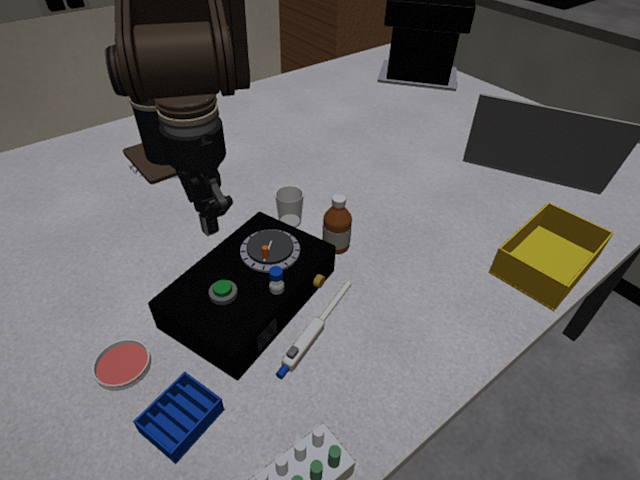

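The button (222,286) is back at its starting pixel position, the dial is at four clicks, and the bystanders stand where they were.

```bash
python3 -c "
from plant import ctrl
print(ctrl.sign_off())"
```

```text
the job is handed in; nothing more can be done
None
```

The dial is set four clicks clockwise, the green button was then pressed fully down and sprang back up, and the job is handed in at about 10 s on the robot's clock.

- **Dial:** I pushed the peg with the side of the closed fingers, two clicks at a time. It went from about 48° to −48°, which is 96° or four clicks. The two cameras differed by about 6° on the start angle and 1° on the end angle, but both fit exactly four clicks. A check at the halfway point showed two.
- **Button:** It travelled about 6 mm and then stopped, with the push reaching about 22 N upward. The picture showed it flush with its housing. There was also an 11 N sideways force from friction while pressing, which went away on release. Afterwards the button was back at its original image position in both cameras.
- **Bystanders:** In the last scene picture the vial, bottle, beaker, dish, slide box and pipette look unmoved. I compared these by eye only. The arm is clear of everything, and no check failed.

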